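# Find the tin that is not empty

## Robot

A 6-joint arm with a two-finger parallel gripper is mounted at the origin on a cart in front of the work surface, level with it; the furniture and walls round the work are solid. World frame = base frame: x ahead of the robot, y to its left, z up, the work surface at z = 0. Lengths are in mm, angles in degrees, forces in N, time in s.
With the tool pointing down it reaches from about 350 to 850 mm from the base axis. Payload 8.1 kg.
Tool frame: the origin (TCP) lies on the centre line of the jaws, within the pads' length; the fingertips stand 11 mm ahead of it and the grasp point (between the pads) lies 8 mm behind it; z points along the fingers, y is the direction in which the jaws open and shut (so a half turn about z gives the same grasp; the last joint's range is limited). The gripper opens to 85 mm and grips with 20 to 120 N. Pads are 22 mm wide; open, the fingers measure 114 mm over their backs; the gripper's body (76 mm by 85 mm) begins 54 mm behind the grasp point. The pads swing forward as they close: fully open they stand 13 mm farther back than shut.
Start: joints at [-71.299, 7.471, 85.268, -0, 87.261, -4.893], TCP at [240.176, -549.837, 242.292] pointing down, gripper open.
Joint ranges: [-169.43, 169.43], [-51.17, 129.36], [1.28, 143.12], [-76.62, 256.62], [0, 156.53], [-152.29, 152.29]. Speed limits (degrees/s): [136.94, 136.94, 159.86, 180, 180, 180].

## Interface

Orientations are given as [roll, pitch, yaw] about the fixed x, y, z axes, in that order (R = Rz(yaw) Ry(pitch) Rx(roll)).
In Python, from bench import telemetry, viewer, r gives the robot as it stands.
- The arm moves only by the shell command python3 -m inch 'ROWS' [FORCE]. ROWS is JSON, a list of rows, each a list of 3 entries, a list of its own where there are three numbers: the shift along the tool's x, y, z in cm, then the turn, a rotation vector about the tool's x, y, z in rad, then the opening, from 0 (shut) to 1 (fully open). A call has 1 to 20 rows; each row is the pose to reach, as a shift and turn from the pose commanded when the call began, along the tool's axes at that moment; what a row does not reach only later rows make up. A row lasts 1/10 s, in which the tool goes at most 50 mm and 8.59 degrees, less where a joint would pass 70% of its speed; a pose out of reach is approached as far as the arm can. A call with a gripper value outside its range is refused whole. The fingers move at their own pace and stop on an object; FORCE is the grip in N (left out, the last holds). Time passes only in rows, so rows that repeat a pose let the fingers close. It gives the time, the measured TCP pose, the force and the opening at its end, in the units of the state.
- telemetry.sense(): the state, without advancing time (a new reading comes with each control period).
- viewer.snapshot(name): name is "side" or "top" or "wrist"; returns the picture (480x640x3 uint8, red, green, blue); there is no depth.
- viewer.camera_model(name): a dict with "fx", "fy", "cx", "cy" (pixels), "cam_to_world" (4x4, takes a point from camera to world coordinates); the wrist camera has in their place "mount" (4x4, takes a point from camera to tool coordinates, whose origin is the TCP and whose axes are the flange's). Camera axes: x right, y down, z forward; pixel columns grow to the right and rows downward; lengths in mm; the calibration is good to about 2 mm. A picture is of the moment at which its call begins: read the wrist's pose just before it. camera_model takes no time and is no camera call.
- r.hand_in(): hands the job in, once; it reports no verdict.
The state is a dict: "time": time; "joint_pos": joint angles; "qd": joint speeds; "joint_efforts": joint torques, N m; "tool_pos": TCP position; "tcp_rot": TCP orientation; "ft_force": force on the tool from outside, world axes, zero at the start; "wrist_torque": the same for the moment, N m; "finger_gap": finger opening in mm.
Only numpy, scipy, OpenCV 4.12 (cv2) and the standard library are available. Lean on these libraries where they do the work, as an engineer would, in place of code of your own. Each camera call takes 0.05 s, during which the arm holds its last target.

## Task

One of the three closed tins on the sloping stand still has something rolling about inside. Find it: lift one off, hold it level in the air, then tip it by about 30 degrees and feel for weight and rattle; if it is empty, put it back in its own bay as it lay and try the next. Gently set the one that is not empty upright near the middle of the shallow wooden tray. Do not shove the small round can or the small bottle beside the tray.

Things in the scene. Friction and masses are not known exactly. Their poses are not given: they have to be found in the camera images.
- tin_left: closed hollow steel tin, 90 (its x) x 50 (y) x 62 mm high, lid fixed; starts in the left bay, leaning 30 degrees. Origin: centre of its underside; z up through the lid. The three tins are alike: 0.14 to 0.18 kg empty. One of them (drawn anew each time, unseen) holds a loose 40 mm steel ball, 0.24 to 0.32 kg more, that rolls along its length. Grip across the 50 mm; 40 mm is free between tins
- tin_middle: closed hollow steel tin, 90 (its x) x 50 (y) x 62 mm high, lid fixed; starts in the middle bay, leaning 30 degrees. Origin: centre of its underside; z up through the lid. The three tins are alike: 0.14 to 0.18 kg empty. One of them (drawn anew each time, unseen) holds a loose 40 mm steel ball, 0.24 to 0.32 kg more, that rolls along its length. Grip across the 50 mm; 40 mm is free between tins
- tin_right: closed hollow steel tin, 90 (its x) x 50 (y) x 62 mm high, lid fixed; starts in the right bay, leaning 30 degrees. Origin: centre of its underside; z up through the lid. The three tins are alike: 0.14 to 0.18 kg empty. One of them (drawn anew each time, unseen) holds a loose 40 mm steel ball, 0.24 to 0.32 kg more, that rolls along its length. Grip across the 50 mm; 40 mm is free between tins
- bay_left (a point): where the origin of the tin in the left bay (as seen from the robot) rests, on the sloping board, when the tin's lower end lies against the stop strip
- bay_middle (a point): where the origin of the tin in the middle bay (as seen from the robot) rests, on the sloping board, when the tin's lower end lies against the stop strip
- bay_right (a point): where the origin of the tin in the right bay (as seen from the robot) rests, on the sloping board, when the tin's lower end lies against the stop strip
- stand: fixed plywood stand, 290 mm wide (y), 115 mm deep: a board that rises at 30 degrees from its front (-x side) to its back, stop strip 14 mm high along the lower edge, ribs 8 mm high between three bays 90 mm apart, left (+y) to right. Tins lie on it, long side up the slope, against the strip; tops up to 0.13 m. Origin: centre of its footprint on the table, z up
- tray: fixed shallow open wooden tray, 120 (x) x 160 (y) x 20 mm high outside, walls and floor 6 mm. Origin: centre of its underside on the table, z up
- tray_in (a point): centre of the tray's inner floor, 6 mm above the table
- small_can: bystander: small round can with a press lid, 69 mm across, 54 mm high, between the stand and the tray; origin at the centre of its underside
- small_bottle: bystander: small round bottle with a dark green cap, 47 mm across, 94 mm high, to the left of the tray; origin at the centre of its underside
Mind the look-alikes: they are no part of the job. Leave any purple look-alike of the tin_left alone.

How it is judged:
By the outcome, as a careful person would: the job done as asked, in the order asked, and still so for the second after the job is handed in, with the robot touching nothing.
It also fails if it takes over 72 s, if anything falls off the work surface, if the arm or the gripper's body presses on something with over 40 N, if the wrist force passes 120 N, or if a joint passes its speed limit or range.

## Working session

There is one attempt and no reset: what is moved stays moved. The work goes in short steps, Python scripts to look and compute and a shell command to move; the robot and the scene stay as the last step left them, time stands still between calls to the robot, and variables do not carry over. Pictures are saved under pics/ and viewed, and the job is handed in when it is done.

```bash
ls; mkdir -p pics
python3 - <<'E'
from bench import telemetry, viewer, r
import cv2
print(telemetry.sense())
for n in ("side","top"):
    im=viewer.snapshot(n); cv2.imwrite(f"pics/{n}0.png",im[:,:,::-1])
    print(n,viewer.camera_model(n))
print(viewer.camera_model("wrist"))
E
```

```text
pics
{'time': 0.0, 'joint_pos': array([-7.12997013e+01,  7.51416352e+00,  8.53287982e+01,  4.19558367e-04,
        8.72602518e+01, -4.89429151e+00]), 'qd': array([-0.03342872,  0.03772115,  0.05962965,  0.11303224,  0.04686075,
       -0.04052281]), 'joint_efforts': array([-1.70330532e-03, -5.69405758e+01, -5.00548339e+01, -5.14313961e-04,
        1.48545729e-02,  1.05794149e-05]), 'tool_pos': array([ 240.00268009, -549.34550045,  241.25885522]), 'tcp_rot': array([-1.79897199e+02, -9.22344717e-03,  2.35945615e+01]), 'ft_force': array([-0.25709806, -0.09252655,  0.04676993]), 'wrist_torque': array([-0.03114184,  0.02104574,  0.02956698]), 'finger_gap': 85.38781993637045}
side {'fx': 586.9088679288119, 'fy': 586.9088679288119, 'cx': 324.1226614796222, 'cy': 229.35086004245184, 'cam_to_world': array([[-9.96161801e-01, -5.47540493e-02,  6.82910043e-02,
         4.15417019e+02],
       [-8.75269822e-02,  6.30538510e-01, -7.71206985e-01,
         1.09375198e+03],
       [-8.33402864e-04, -7.74224245e-01, -6.32910834e-01,
         9.97317044e+02],
       [ 0.00000000e+00,  0.00000000e+00,  
[... 260 characters left out ...]
-9.99725527e-01, -6.04356576e-03, -2.26350514e-02,
        -2.90258770e+01],
       [ 2.31861109e-02, -1.16758798e-01, -9.92889615e-01,
         1.49805764e+03],
       [ 0.00000000e+00,  0.00000000e+00,  0.00000000e+00,
         1.00000000e+00]])}
{'fx': 335.8274779481879, 'fy': 335.8274779481879, 'cx': 316.6769554243679, 'cy': 241.2868317433658, 'mount': array([[-1.68911932e-04, -9.62332769e-01, -2.71874259e-01,
         6.95874241e+01],
       [ 9.99999972e-01, -1.18174532e-04, -2.02993483e-04,
        -8.64494339e-01],
       [ 1.63218667e-04, -2.71874285e-01,  9.62332763e-01,
        -1.32280490e+02],
       [ 0.00000000e+00,  0.00000000e+00,  0.00000000e+00,
         1.00000000e+00]])}
```

View pics/side0.png

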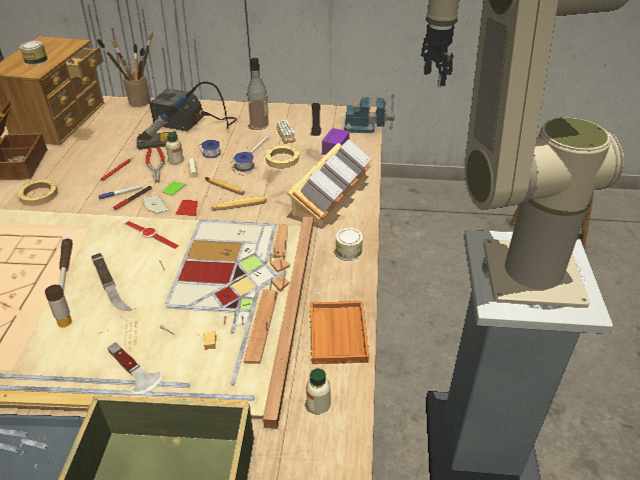

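View pics/top0.png

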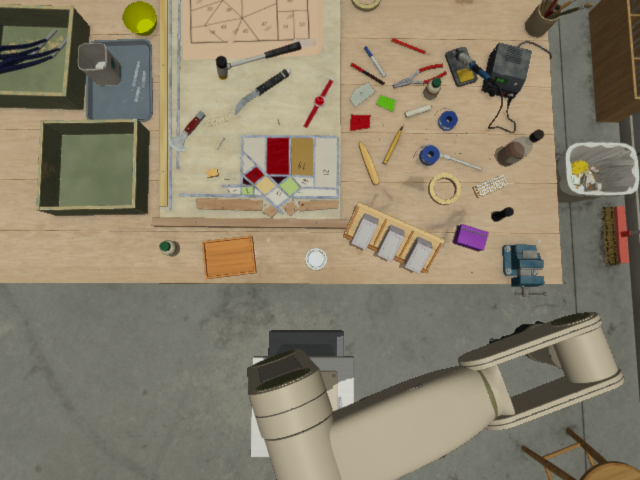

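The pictures show the stand at about (393,238) in the top view, rotated in the plane, with three grey tins at (365,232), (391,243) and (419,254). The tray is at (230,257), the can at (316,259) and the bottle at (167,248). The purple look-alike is at (471,237). I'll zoom in next.

Run:
```python
import cv2
a=cv2.imread("pics/top0.png")[195:280,335:450]; cv2.imwrite("pics/topz.png",cv2.resize(a,None,fx=6.5,fy=6.5,interpolation=cv2.INTER_CUBIC))
a=cv2.imread("pics/side0.png")[120:230,280:385]; cv2.imwrite("pics/sidez.png",cv2.resize(a,None,fx=5.4,fy=5.4,interpolation=cv2.INTER_CUBIC))
```

```text
(no output)
```

View pics/topz.png

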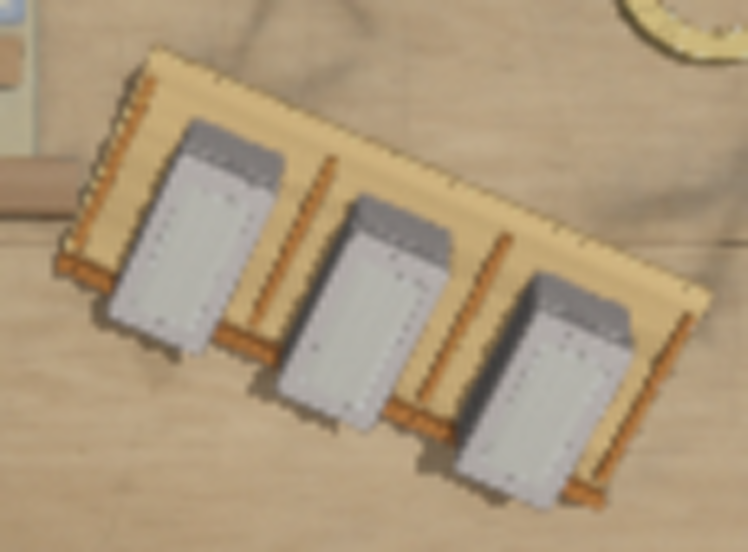

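View pics/sidez.png

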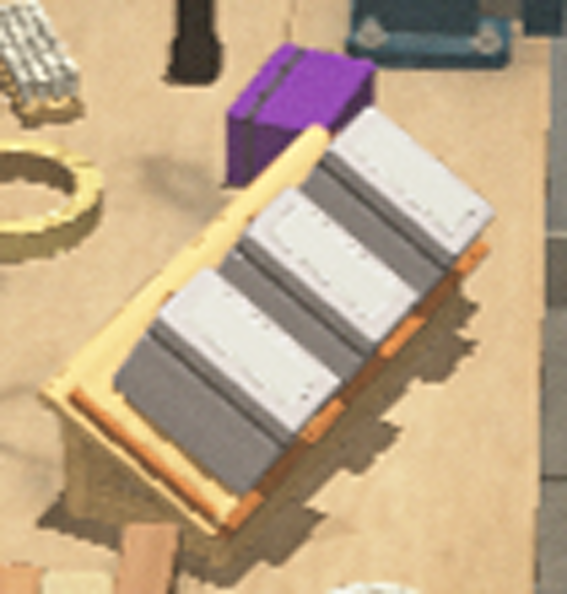

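```bash
cat > h.py <<'E'
import numpy as np, cv2
from bench import viewer
def ray(n,uv):
    c=viewer.camera_model(n);T=c["cam_to_world"]
    d=np.array([(uv[0]-c["cx"])/c["fx"],(uv[1]-c["cy"])/c["fy"],1.]);d=T[:3,:3]@d
    return T[:3,3],d/np.linalg.norm(d)
def plane(n,uv,z):
    o,d=ray(n,uv);return o+d*(z-o[2])/d[2]
def tri(uvt,uvs):
    (o1,d1),(o2,d2)=ray("top",uvt),ray("side",uvs)
    s=np.linalg.lstsq(np.c_[d1,-d2],o2-o1,rcond=None)[0]
    a,b=o1+s[0]*d1,o2+s[1]*d2
    return (a+b)/2,np.linalg.norm(a-b)
E
python3 - <<'E'
from h import *
res={}
for n,box,th in(("top",(195,280,335,450),150),("side",(120,230,280,385),165)):
    im=cv2.imread(f"pics/{n}0.png");m=np.zeros(im.shape[:2],np.uint8)
    r0,r1,c0,c1=box;s=im[r0:r1,c0:c1].astype(int)
    m[r0:r1,c0:c1]=((s.max(2)-s.min(2)<28)&(s.min(2)>th))*255
    cs=[c for c in cv2.findContours(m,0,cv2.CHAIN_APPROX_NONE)[0] if cv2.contourArea(c)>80]
    L=[]
    for c in cs:
        M=cv2.moments(c);r=cv2.minAreaRect(c)
        L.append((M["m10"]/M["m00"],M["m01"]/M["m00"]));print(n,np.round(L[-1],1),cv2.contourArea(c),np.round(cv2.boxPoints(r),1).tolist())
    res[n]=sorted(L)
for t,s in zip(res["top"],res["side"]):print(tri(t,s))
E
```

```text
top [418.3 257.8] 385.5 [[405.20001220703125, 266.6000061035156], [417.3999938964844, 242.1999969482422], [431.3999938964844, 249.1999969482422], [419.20001220703125, 273.6000061035156]]
top [390.3 245.4] 388.0 [[377.3999938964844, 254.1999969482422], [389.6000061035156, 229.8000030517578], [403.20001220703125, 236.60000610351562], [391.0, 261.0]]
top [364.1 233.6] 384.5 [[351.29998779296875, 242.8000030517578], [362.70001220703125, 218.10000610351562], [376.8999938964844, 224.6999969482422], [365.5, 249.3000030517578]]
side [325.7 184. ] 398.5 [[308.8999938964844, 178.1999969482422], [317.3999938964844, 168.1999969482422], [342.3999938964844, 189.6999969482422], [333.8999938964844, 199.60000610351562]]
side [341.1 168.4] 351.0 [[325.20001220703125, 162.89999389648438], [333.29998779296875, 153.5], [357.0, 174.10000610351562], [348.8999938964844, 183.39999389648438]]
side [355.7 152.8] 311.0 [[340.29998779296875, 146.89999389648438], [347.3999938964844, 138.39999389648438], [371.1000061035156, 158.5], [364.0, 166.89999389648438]]
(array([ 526.09561184, -183.36622349,  105.01705864]), np.float64(3.7074152150672215))
(array([ 490.4449025 , -262.3936772 ,  104.69856967]), np.float64(4.221902609270138))
(array([ 453.84884384, -346.63008325,  104.74678791]), np.float64(3.800987391318197))
```

```bash
cat >> h.py <<'E'
from scipy.spatial.transform import Rotation as Ro
from bench import telemetry
YAW=-23.9
u=np.array([np.cos(np.radians(YAW)),np.sin(np.radians(YAW)),0]);v=np.array([-u[1],u[0],0]);Z=np.array([0,0,1.])
n=-.5*u+.866*Z
LID={k:np.array([490.1,-264.1,104.8])+s*90*v for k,s in(("left",1),("middle",0),("right",-1))}
def tilt(yaw,lean):   # tool R: lean=30 -> perpendicular to board lean, tool x up-slope
    a=np.radians(yaw);l=np.radians(lean);U=np.array([np.cos(a),np.sin(a),0])
    x=np.cos(l)*U+np.sin(l)*Z;z=np.sin(l)*U-np.cos(l)*Z
    return np.c_[x,np.cross(z,x),z]
def go(p,R):
    s=telemetry.sense();Rc=Ro.from_euler("xyz",s["tcp_rot"],degrees=True).as_matrix()
    print("shift cm",np.round(Rc.T@(np.asarray(p)-s["tool_pos"])/10,2),"rot",np.round(Ro.from_matrix(Rc.T@R).as_rotvec(),3),"at",np.round(s["tool_pos"],1),np.round(s["tcp_rot"],1),"t",round(s["time"],2),"q",np.round(s["joint_pos"],1))
    return s
E
python3 - <<'E'
from h import *
for k in LID: print(k,LID[k])
go(LID["right"]+60*n,tilt(YAW,30))
im=cv2.imread("pics/top0.png");
for nm,uv,z in(("can",(316,259),54),("bottle",(167,248),94),("tray",(230,257),20),("purple",(471,237),40),("vice",(522,265),60)):print(nm,plane("top",uv,z))
E
```

```text
left [ 526.56274281 -181.81714403  104.8       ]
middle [ 490.1 -264.1  104.8]
right [ 453.63725719 -346.38285597  104.8       ]
shift cm [ 25.67 -12.25   8.48] rot [-0.218  0.494  0.809] at [ 240.  -549.4  241.4] [-179.9   -0.    23.6] t 0.1 q [-71.3   7.5  85.3  -0.   87.3  -4.9]
can [453.95298542 -38.89052601  54.        ]
bottle [482.07274808 409.1493111   94.        ]
tray [461.28067372 233.10733656  20.        ]
purple [ 527.3184751  -530.92221788   40.        ]
vice [ 437.98735966 -681.33862599   60.        ]
```

```bash
python3 -m inch '[[[25.7,-12.2,8.5],[-0.218,0.494,0.809],0.85],[[25.7,-12.2,8.5],[-0.218,0.494,0.809],0.85],[[25.7,-12.2,8.5],[-0.218,0.494,0.809],0.85],[[25.7,-12.2,8.5],[-0.218,0.494,0.809],0.85],[[25.7,-12.2,8.5],[-0.218,0.494,0.809],0.85],[[25.7,-12.2,8.5],[-0.218,0.494,0.809],0.85],[[25.7,-12.2,8.5],[-0.218,0.494,0.809],0.85],[[25.7,-12.2,8.5],[-0.218,0.494,0.809],0.85],[[25.7,-12.2,8.5],[-0.218,0.494,0.809],0.85],[[25.7,-12.2,8.5],[-0.218,0.494,0.809],0.85],[[25.7,-12.2,8.5],[-0.218,0.494,0.809],0.85],[[25.7,-12.2,8.5],[-0.218,0.494,0.809],0.85],[[25.7,-12.2,8.5],[-0.218,0.494,0.809],0.85],[[25.7,-12.2,8.5],[-0.218,0.494,0.809],0.85],[[25.7,-12.2,8.5],[-0.218,0.494,0.809],0.85]]' 60
python3 - <<'E'
from h import *
s=go(LID["right"]+60*n,tilt(YAW,30))
cv2.imwrite("pics/w1.png",viewer.snapshot("wrist")[:,:,::-1]);print(s["finger_gap"],s["ft_force"])
E
```

```text
time: 1.6
tool_pos: [426.8, -335.3, 157.2]
tcp_rot: [180.0, -30.1, -23.9]
ft_force: [0.6, 0.5, -0.2]
finger_gap: 72.4
shift cm [-0.11 -0.07 -0.01] rot [ 0.001 -0.001  0.   ] at [ 426.8 -335.3  157.2] [180.  -30.1 -23.9] t 1.6 q [-52.7 -24.5 128.2  18.1  50.9  52.9]
72.41274949433534 [ 0.6099125   0.54327385 -0.15230519]
```

View pics/w1.png

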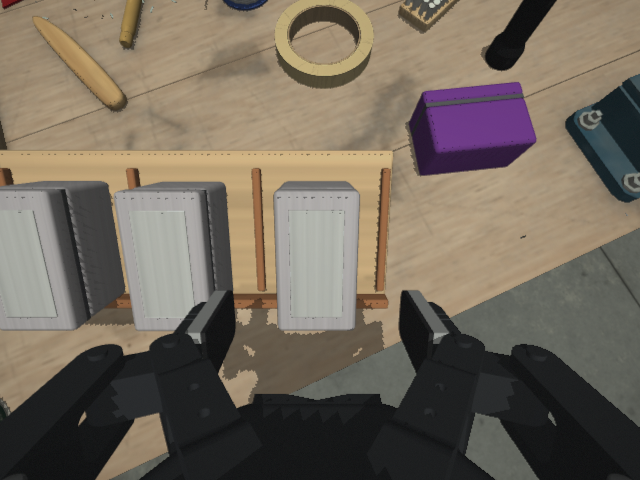

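Run:
```python
from h import *
c=viewer.camera_model("wrist");T=c["mount"]
for z in (56,60,64):
    P=[]
    for uv in((275,186),(359,186),(276.5,329.5),(355.5,329.5)):
        d=T[:3,:3]@[(uv[0]-c["cx"])/c["fx"],(uv[1]-c["cy"])/c["fy"],1];P.append(T[:3,3]+d*(z-T[2,3])/d[2])
    P=np.array(P);print(z,P.round(1).tolist(),P.mean(0).round(1))
```

```text
56 [[47.9, -24.3, 56.0], [47.9, 22.5, 56.0], [-41.8, -26.4, 56.0], [-41.8, 23.3, 56.0]] [ 3.  -1.2 56. ]
60 [[47.4, -24.8, 60.0], [47.4, 23.0, 60.0], [-44.2, -26.9, 60.0], [-44.2, 23.9, 60.0]] [ 1.6 -1.2 60. ]
64 [[47.0, -25.3, 64.0], [47.0, 23.5, 64.0], [-46.5, -27.5, 64.0], [-46.5, 24.4, 64.0]] [ 0.2 -1.2 64. ]
```

```bash
python3 -m inch '[[[0.1,-0.1,2],[0,0,0],0.85],[[0.1,-0.1,4],[0,0,0],0.85],[[0.1,-0.1,6],[0,0,0],0.85],[[0.1,-0.1,7.5],[0,0,0],0.85],[[0.1,-0.1,8.5],[0,0,0],0.85],[[0.1,-0.1,9],[0,0,0],0.85],[[0.1,-0.1,9],[0,0,0],0.85],[[0.1,-0.1,9],[0,0,0],0.5],[[0.1,-0.1,9],[0,0,0],0.5],[[0.1,-0.1,9],[0,0,0],0.3],[[0.1,-0.1,9],[0,0,0],0.3],[[0.1,-0.1,9],[0,0,0],0.3],[[0.1,-0.1,9],[0,0,0],0.3],[[0.1,-0.1,9],[0,0,0],0.3]]' 60
python3 - <<'E'
from h import *
s=go(LID["right"]-32*n,tilt(YAW,30))
cv2.imwrite("pics/w2.png",viewer.snapshot("wrist")[:,:,::-1]);print(s["finger_gap"],s["ft_force"],s["wrist_torque"])
E
```

```text
time: 3.05
tool_pos: [469.4, -353.2, 80.8]
tcp_rot: [179.9, -30.1, -23.8]
ft_force: [-6.0, 3.2, 6.1]
finger_gap: 49.5
shift cm [-0.29  0.02  0.27] rot [ 0.001 -0.002  0.001] at [ 469.4 -353.2   80.8] [179.9 -30.1 -23.8] t 3.05 q [-49.5  -9.2 124.9  20.4  38.4  51.2]
49.46154387083811 [-5.95381393  3.23211789  6.14031634] [0.39954821 0.44960582 0.09326313]
```

View pics/w2.png

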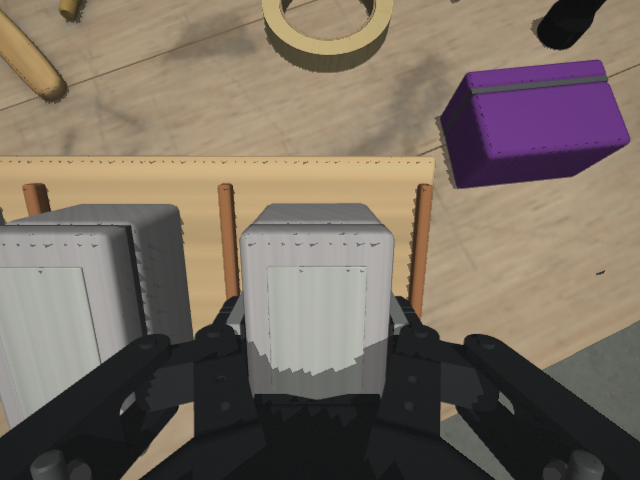

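```bash
python3 -m inch '[[[0,0,-0.5],[0,0,0],0.3],[[0,0,-1.5],[0,0,0],0.3],[[0,0,-3],[0,0,0],0.3],[[0,0,-5],[0,0,0],0.3],[[0,0,-7],[0,0,0],0.3],[[0,0,-9],[0,0,0],0.3],[[0,0,-11],[0,0,0],0.3],[[0,0,-13],[0,0,0],0.3],[[0,0,-14],[0,0,0],0.3],[[0,0,-14],[0,0,0],0.3],[[0,0,-14],[0,0,0],0.3]]'
python3 - <<'E'
from h import *
s=telemetry.sense()
print(s["finger_gap"],s["ft_force"],s["wrist_torque"])
go(s["tool_pos"]+[0,0,20],tilt(YAW,0))
E
```

```text
time: 4.2
tool_pos: [405.1, -324.4, 200.6]
tcp_rot: [180.0, -30.1, -23.9]
ft_force: [0.5, 0.3, -1.2]
finger_gap: 49.5
49.45542547742488 [ 0.50045154  0.31553486 -1.17759978] [ 0.21126557  0.29809312 -0.00766597]
shift cm [ 1.    0.   -1.73] rot [ 0.001 -0.525  0.   ] at [ 405.1 -324.4  200.6] [180.  -30.1 -23.9] t 4.2 q [-54.5 -32.1 128.6  17.4  58.2  53.5]
```

```bash
python3 -m inch '[[[0.3,0,-0.4],[0,-0.13,0],0.3],[[0.5,0,-0.9],[0,-0.26,0],0.3],[[0.8,0,-1.3],[0,-0.39,0],0.3],[[1,0,-1.7],[0,-0.525,0],0.3],[[1,0,-1.7],[0,-0.525,0],0.3],[[1,0,-1.7],[0,-0.525,0],0.3],[[1,0,-1.7],[0,-0.525,0],0.3],[[1,0,-1.7],[0,-0.525,0],0.3],[[1,0,-1.7],[0,-0.525,0],0.3],[[1,0,-1.7],[0,-0.525,0],0.3],[[1,0,-1.7],[0,-0.525,0],0.3]]'
python3 - <<'E'
from h import *
s=telemetry.sense()
print(s["finger_gap"],s["ft_force"],s["wrist_torque"])
go(s["tool_pos"],tilt(YAW,-30))
E
python3 -m inch '[[[0,0,0],[0,-0.13,0],0.3],[[0,0,0],[0,-0.26,0],0.3],[[0,0,0],[0,-0.39,0],0.3],[[0,0,0],[0,-0.525,0],0.3],[[0,0,0],[0,-0.525,0],0.3],[[0,0,0],[0,-0.525,0],0.3],[[0,0,0],[0,-0.525,0],0.3],[[0,0,0],[0,-0.525,0],0.3],[[0,0,0],[0,-0.525,0],0.3],[[0,0,0],[0,-0.525,0],0.3],[[0,0,0],[0,-0.525,0],0.3],[[0,0,0],[0,-0.525,0],0.3]]'
python3 - <<'E'
from h import *
s=telemetry.sense()
print(s["finger_gap"],s["ft_force"],s["wrist_torque"])
go(s["tool_pos"],tilt(YAW,30))
E
```

```text
time: 5.3
tool_pos: [405.1, -324.5, 221.4]
tcp_rot: [179.9, -0.1, -23.9]
ft_force: [-0.3, -0.4, -1.3]
finger_gap: 49.5
49.50200167857879 [-0.28262664 -0.37036435 -1.33858925] [-0.01154239 -0.0028966   0.00475642]
shift cm [0. 0. 0.] rot [ 0.001 -0.525 -0.   ] at [ 405.1 -324.5  221.4] [ 1.799e+02 -1.000e-01 -2.390e+01] t 5.3 q [-44.3  -4.6  99.7  -0.   84.8  69.6]
time: 6.5
tool_pos: [405.2, -324.5, 221.1]
tcp_rot: [179.9, 30.0, -23.9]
ft_force: [-0.5, -0.3, -1.0]
finger_gap: 49.5
49.45178648787721 [-0.4593053  -0.32646983 -1.03176636] [-0.18268508 -0.35960896  0.03032479]
shift cm [0. 0. 0.] rot [1.000e-03 1.048e+00 0.000e+00] at [ 405.2 -324.5  221.1] [179.9  30.  -23.9] t 6.5 q [-39.2  23.7  73.3  -8.2 111.9  73.6]
```

```bash
python3 -m inch '[[[0,0,0],[0,0.13,0],0.3],[[0,0,0],[0,0.26,0],0.3],[[0,0,0],[0,0.39,0],0.3],[[0,0,0],[0,0.52,0],0.3],[[0,0,0],[0,0.65,0],0.3],[[0,0,0],[0,0.78,0],0.3],[[0,0,0],[0,0.91,0],0.3],[[0,0,0],[0,1.048,0],0.3],[[0,0,0],[0,1.048,0],0.3],[[0,0,0],[0,1.048,0],0.3],[[0,0,0],[0,1.048,0],0.3]]'
python3 - <<'E'
from h import *
s=go([469.4,-353.2,80.8],tilt(YAW,30)); print(s["finger_gap"],s["ft_force"],s["wrist_torque"])
E
```

```text
time: 7.6
tool_pos: [406.3, -325.7, 223.2]
tcp_rot: [179.9, -30.0, -23.8]
ft_force: [0.3, -0.4, -1.5]
finger_gap: 48.9
shift cm [-1.15 -0.07 15.78] rot [0.002 0.    0.001] at [ 406.3 -325.7  223.2] [179.9 -30.  -23.8] t 7.6 q [-54.3 -32.7 126.6  16.8  60.7  54.6]
48.876337091531546 [ 0.2905005  -0.39393003 -1.45636443] [ 0.18205372  0.32170645 -0.0428091 ]
```

```bash
python3 -m inch '[[[-1,0,2],[0,0.002,0],0.3],[[-1,0,4],[0,0.002,0],0.3],[[-1,0,6],[0,0.002,0],0.3],[[-1,0,8],[0,0.002,0],0.3],[[-1,0,10],[0,0.002,0],0.3],[[-1,0,12],[0,0.002,0],0.3],[[-1,0,13],[0,0.002,0],0.3],[[-1,0,14],[0,0.002,0],0.3],[[-1,0,14.5],[0,0.002,0],0.3],[[-1,0,15],[0,0.002,0],0.3],[[-1,0,15.3],[0,0.002,0],0.3],[[-1,0,15.5],[0,0.002,0],0.3],[[-1,0,15.6],[0,0.002,0],0.3],[[-1,0,15.7],[0,0.002,0],0.3],[[-1,0,15.7],[0,0.002,0],0.3]]'
python3 - <<'E'
from h import *
s=go([469.4,-353.2,80.8],tilt(YAW,30)); print(s["finger_gap"],s["ft_force"],s["wrist_torque"])
cv2.imwrite("pics/w3.png",viewer.snapshot("wrist")[:,:,::-1])
E
```

```text
time: 9.1
tool_pos: [469.1, -353.1, 80.7]
tcp_rot: [179.9, -30.1, -23.9]
ft_force: [-4.1, 2.8, 5.6]
finger_gap: 49.3
shift cm [ 0.03 -0.    0.01] rot [ 0.001 -0.002  0.001] at [ 469.1 -353.1   80.7] [179.9 -30.1 -23.9] t 9.1 q [-49.5  -9.2 124.9  20.4  38.4  51.2]
49.266115559560056 [-4.07338483  2.82283996  5.5668389 ] [0.44234959 0.44311226 0.11893275]
```

View pics/w3.png

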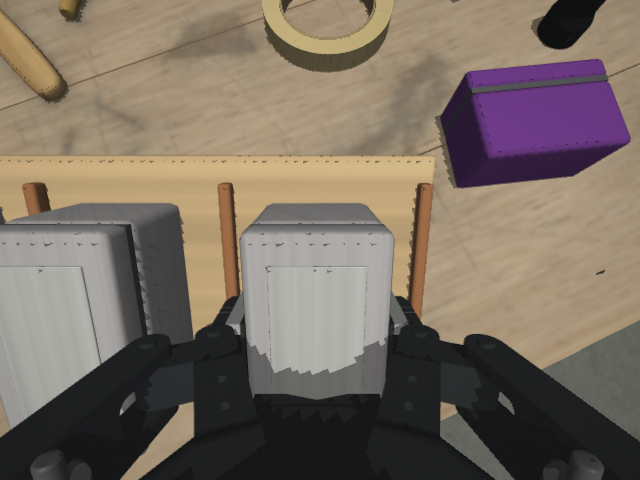

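The picture matches the one taken when I gripped the tin: the lid is at (243–392, 232), seated in its bay. I'll release, retreat, and move over the middle bay.

```bash
python3 -m inch '[[[0,0,0],[0,0,0],0.5],[[0,0,0],[0,0,0],0.85],[[0,0,0],[0,0,0],0.85],[[0,0,0],[0,0,0],0.85],[[0,0,0],[0,0,0],0.85],[[0,0,-2],[0,0,0],0.85],[[0,0,-5],[0,0,0],0.85],[[0,0,-9],[0,0,0],0.85],[[0,0,-9],[0,0,0],0.85],[[0,-4.5,-9],[0,0,0],0.85],[[0,-9,-9],[0,0,0],0.85],[[0,-9,-9],[0,0,0],0.85],[[0,-9,-9],[0,0,0],0.85]]'
python3 - <<'E'
from h import *
s=go(LID["middle"]+60*n,tilt(YAW,30)); print(s["finger_gap"],s["ft_force"],s["wrist_torque"])
cv2.imwrite("pics/w4.png",viewer.snapshot("wrist")[:,:,::-1])
E
```

```text
time: 10.45
tool_pos: [464.8, -250.9, 157.4]
tcp_rot: [179.9, -30.1, -23.6]
ft_force: [0.9, -0.8, -0.0]
finger_gap: 72.7
shift cm [-0.17  0.18 -0.03] rot [-0.001 -0.001  0.004] at [ 464.8 -250.9  157.4] [179.9 -30.1 -23.6] t 10.45 q [-39.  -29.2 131.3  10.   49.1  70. ]
72.74631874880973 [ 0.86030354 -0.76322484 -0.01991816] [ 0.13924214  0.24879872 -0.0569722 ]
```

View pics/w4.png

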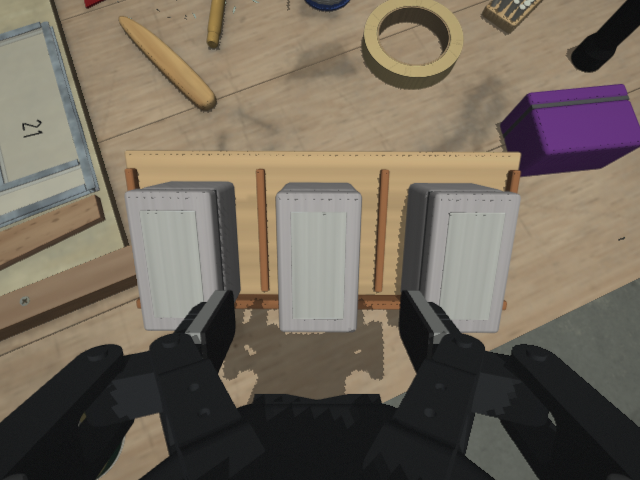

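The middle tin is centred between the jaws (columns 277–360, lower edge at row 331), and the right tin lies flush in its bay.

```bash
python3 -m inch '[[[0,0,2],[0,0,0],0.85],[[0,0,4],[0,0,0],0.85],[[0,0,6],[0,0,0],0.85],[[0,0,7.5],[0,0,0],0.85],[[0,0,8.5],[0,0,0],0.85],[[0,0,9],[0,0,0],0.85],[[0,0,9],[0,0,0],0.85],[[0,0,9],[0,0,0],0.5],[[0,0,9],[0,0,0],0.5],[[0,0,9],[0,0,0],0.3],[[0,0,9],[0,0,0],0.3],[[0,0,9],[0,0,0],0.3],[[0,0,9],[0,0,0],0.3],[[0,0,9],[0,0,0],0.3]]' 60
python3 - <<'E'
from h import *
s=go(LID["middle"]-32*n,tilt(YAW,30))
cv2.imwrite("pics/w5.png",viewer.snapshot("wrist")[:,:,::-1]);print(s["finger_gap"],s["ft_force"],s["wrist_torque"])
E
```

```text
time: 11.9
tool_pos: [505.5, -270.9, 80.6]
tcp_rot: [179.9, -30.1, -23.9]
ft_force: [-5.8, -0.1, 5.6]
finger_gap: 49.5
shift cm [-0.25 -0.    0.26] rot [ 0.001 -0.002  0.001] at [ 505.5 -270.9   80.6] [179.9 -30.1 -23.9] t 11.9 q [-37.5 -12.7 127.9  11.5  35.9  68.8]
49.508599289826606 [-5.83338749 -0.09734918  5.61279424] [ 0.05662022  0.67611837 -0.3028114 ]
```

View pics/w5.png

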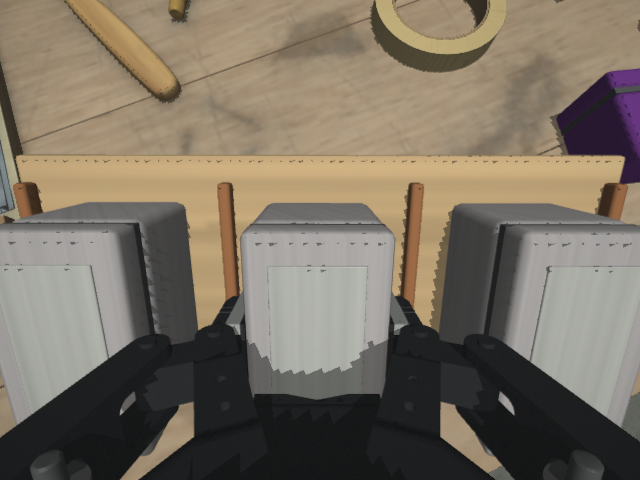

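The middle tin is gripped centrally (243–393), with clear gaps to its neighbours. Next I'll lift it, bring it level, then tip it.

```bash
python3 -m inch '[[[0,0,-0.5],[0,0,0],0.3],[[0,0,-1.5],[0,0,0],0.3],[[0,0,-3],[0,0,0],0.3],[[0,0,-5],[0,0,0],0.3],[[0,0,-7],[0,0,0],0.3],[[0,0,-9],[0,0,0],0.3],[[0,0,-11],[0,0,0],0.3],[[0,0,-13],[0,0,0],0.3],[[0,0,-14],[0,0,0],0.3],[[0,0,-14],[0,0,0],0.3],[[1,0,-15.7],[0,-0.13,0],0.3],[[1,0,-15.7],[0,-0.26,0],0.3],[[1,0,-15.7],[0,-0.39,0],0.3],[[1,0,-15.7],[0,-0.525,0],0.3],[[1,0,-15.7],[0,-0.525,0],0.3],[[1,0,-15.7],[0,-0.525,0],0.3],[[1,0,-15.7],[0,-0.525,0],0.3],[[1,0,-15.7],[0,-0.525,0],0.3],[[1,0,-15.7],[0,-0.525,0],0.3],[[1,0,-15.7],[0,-0.525,0],0.3]]'
python3 - <<'E'
from h import *
s=telemetry.sense()
print(s["finger_gap"],s["ft_force"],s["wrist_torque"])
go(s["tool_pos"],tilt(YAW,-30))
E
python3 -m inch '[[[0,0,0],[0,-0.13,0],0.3],[[0,0,0],[0,-0.26,0],0.3],[[0,0,0],[0,-0.39,0],0.3],[[0,0,0],[0,-0.525,0],0.3],[[0,0,0],[0,-0.525,0],0.3],[[0,0,0],[0,-0.525,0],0.3],[[0,0,0],[0,-0.525,0],0.3],[[0,0,0],[0,-0.525,0],0.3],[[0,0,0],[0,-0.525,0],0.3],[[0,0,0],[0,-0.525,0],0.3],[[0,0,0],[0,-0.525,0],0.3],[[0,0,0],[0,-0.525,0],0.3]]'
python3 - <<'E'
from h import *
s=telemetry.sense()
print(s["finger_gap"],s["ft_force"],s["wrist_torque"])
go(s["tool_pos"],tilt(YAW,30))
E
```

```text
time: 13.95
tool_pos: [441.3, -242.1, 221.7]
tcp_rot: [179.9, -0.2, -23.9]
ft_force: [1.4, -0.3, -4.0]
finger_gap: 49.4
49.42878047361554 [ 1.38330114 -0.33912951 -3.99326502] [-0.04593944  0.02330959 -0.03854045]
shift cm [0. 0. 0.] rot [ 0.001 -0.526 -0.   ] at [ 441.3 -242.1  221.7] [179.9  -0.2 -23.9] t 13.95 q [-34.6  -7.2 102.1  -0.   84.9  79.3]
time: 15.15
tool_pos: [441.4, -242.1, 220.9]
tcp_rot: [180.0, 30.0, -23.9]
ft_force: [1.1, 0.2, -4.0]
finger_gap: 49.7
49.727062317138845 [ 1.05305081  0.15017026 -4.03508198] [-0.24239389 -0.50214969 -0.02267021]
shift cm [0. 0. 0.] rot [1.000e-03 1.048e+00 0.000e+00] at [ 441.4 -242.1  220.9] [180.   30.  -23.9] t 15.15 q [-31.8  21.9  75.6  -4.3 112.2  81.6]
```

The weight is 4.0 N (about 0.41 kg) against about 1.3 N for the right tin, and the moment shifts when tipped, so the middle tin holds the ball. I'll bring it level again and measure the tray.

```bash
python3 -m inch '[[[0,0,0],[0,0.13,0],0.3],[[0,0,0],[0,0.26,0],0.3],[[0,0,0],[0,0.39,0],0.3],[[0,0,0],[0,0.525,0],0.3],[[0,0,0],[0,0.525,0],0.3],[[0,0,0],[0,0.525,0],0.3]]'
python3 - <<'E'
from h import *
for nm,box in(("top",(225,285,190,270)),("side",(290,375,300,378))):
    im=cv2.imread(f"pics/{nm}0.png");r0,r1,c0,c1=box
    h=cv2.cvtColor(im[r0:r1,c0:c1],cv2.COLOR_BGR2HSV)
    m=((h[...,1]>120)&(h[...,0]<20)).astype(np.uint8)*255
    m=cv2.morphologyEx(m,cv2.MORPH_OPEN,np.ones((3,3)))
    c=max(cv2.findContours(m,0,2)[0],key=cv2.contourArea)
    ap=cv2.approxPolyDP(cv2.convexHull(c),4,True)[:,0]+[c0,r0]
    print(nm,ap.tolist())
    if nm=="top":
        bp=cv2.boxPoints(cv2.minAreaRect(c))+[c0,r0]
    else: bp=ap
    P=np.array([plane(nm,p,20) for p in bp]);print(P.round(0).tolist(),P.mean(0));print(np.linalg.norm(np.diff(P,axis=0),axis=1))
    cv2.imwrite(f"pics/tray_{nm}.png",cv2.resize(im[r0:r1,c0:c1],None,fx=7,fy=7,interpolation=cv2.INTER_CUBIC))
    s=telemetry.sense();print(s["ft_force"],s["tcp_rot"],s["tool_pos"],s["time"])
E
```

```text
time: 15.75
tool_pos: [440.7, -241.8, 221.1]
tcp_rot: [180.0, 0.2, -23.9]
ft_force: [0.7, -0.4, -4.4]
finger_gap: 50.0
top [[252, 236], [255, 272], [206, 278], [203, 241]]
[[512.0, 327.0, 20.0], [532.0, 166.0, 20.0], [413.0, 149.0, 20.0], [393.0, 309.0, 20.0]] [462.3397211  237.45101391  20.        ]
[162.30964335 120.435895   160.83850326]
[ 0.74140869 -0.42721833 -4.41179881] [ 1.79954180e+02  1.52867704e-01 -2.39143867e+01] [ 440.70108659 -241.79524637  221.09420214] 15.75
side [[362, 301], [368, 362], [312, 363], [310, 303]]
[[412.0, 154.0, 20.0], [393.0, 325.0, 20.0], [508.0, 338.0, 20.0], [530.0, 170.0, 20.0]] [460.55024865 246.71589701  20.        ]
[172.8720366  115.40371601 169.28353854]
[ 0.74140869 -0.42721833 -4.41179881] [ 1.79954180e+02  1.52867704e-01 -2.39143867e+01] [ 440.70108659 -241.79524637  221.09420214] 15.75
```

View pics/tray_top.png

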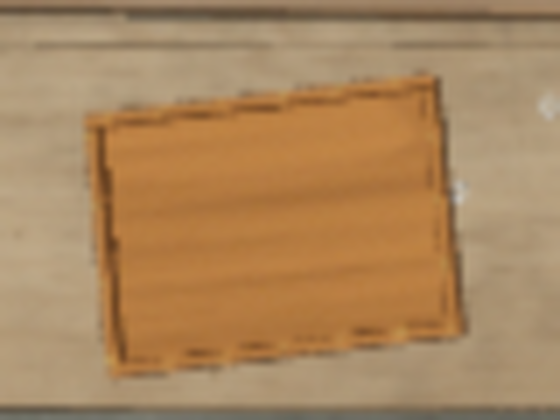

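View pics/tray_side.png

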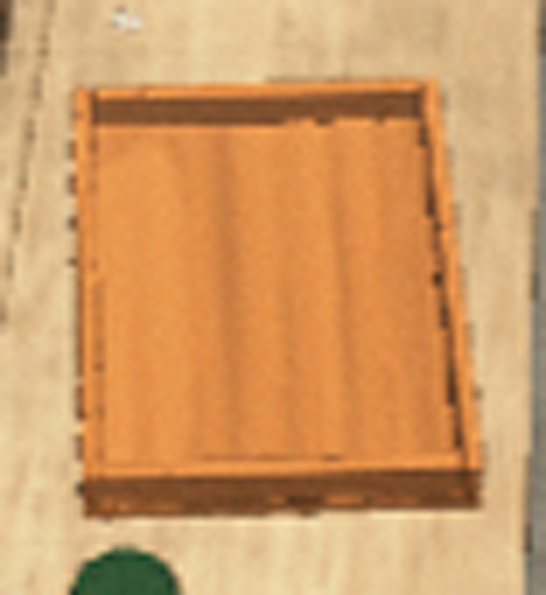

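Run:
```python
from h import *
go([462,238,150],tilt(97,0))
```

```text
shift cm [-17.48 -44.73   7.12] rot [-2.00e-03  2.00e-03 -2.11e+00] at [ 440.7 -241.8  221.1] [180.    0.2 -23.9] t 15.75 q [-3.45e+01 -7.00e+00  1.02e+02 -1.00e-01  8.51e+01  7.94e+01]
```

```bash
python3 -m inch '[[[-0.6,-1.5,0],[0,0,-0.07],0.3],[[-1.6,-4,0],[0,0,-0.19],0.3],[[-2.7,-7,0],[0,0,-0.33],0.3],[[-3.9,-10,0],[0,0,-0.47],0.3],[[-5.1,-13,0],[0,0,-0.61],0.3],[[-6.3,-16,0],[0,0,-0.75],0.3],[[-7.4,-19,0],[0,0,-0.89],0.3],[[-8.6,-22,0],[0,0,-1.03],0.3],[[-9.8,-25,0],[0,0,-1.17],0.3],[[-10.9,-28,0],[0,0,-1.31],0.3],[[-12.1,-31,0],[0,0,-1.45],0.3],[[-13.3,-34,0],[0,0,-1.59],0.3],[[-14.5,-37,1],[0,0,-1.73],0.3],[[-15.6,-40,3],[0,0,-1.87],0.3],[[-16.6,-42.5,5],[0,0,-2],0.3],[[-17.3,-44.2,6.5],[0,0,-2.08],0.3],[[-17.5,-44.7,7.1],[0,0,-2.11],0.3],[[-17.5,-44.7,7.1],[0,0,-2.11],0.3],[[-17.5,-44.7,7.1],[0,0,-2.11],0.3]]'
python3 - <<'E'
from h import *
s=go([462,238,48],tilt(97,0)); print(s["ft_force"],s["finger_gap"])
cv2.imwrite("pics/w6.png",viewer.snapshot("wrist")[:,:,::-1])
E
```

```text
time: 17.65
tool_pos: [463.3, 237.2, 149.7]
tcp_rot: [-179.9, 0.1, 96.9]
ft_force: [-0.9, 0.4, -3.9]
finger_gap: 49.2
shift cm [ 0.11 -0.1  10.17] rot [-0.001  0.001 -0.002] at [463.3 237.2 149.7] [-1.799e+02  1.000e-01  9.690e+01] t 17.65 q [ 2.15e+01 -1.10e+00  1.04e+02 -1.00e-01  7.72e+01  1.46e+01]
[-0.87678875  0.44638719 -3.88649565] 49.16553619002023
```

View pics/w6.png

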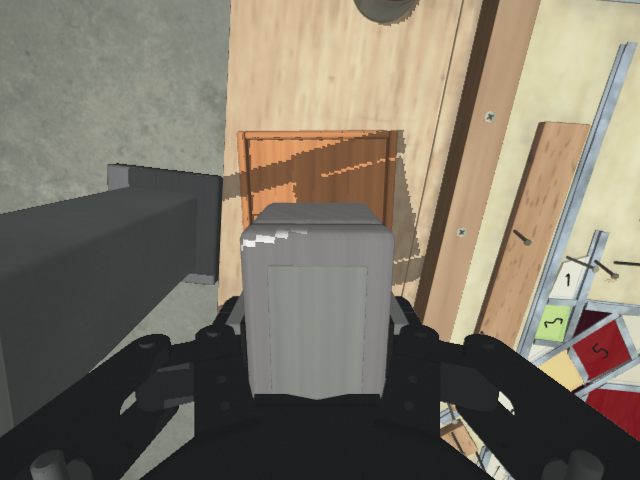

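The tin is square with the tray (tray columns 240–396, tin 243–392). The tray's far edge at row 131 comes out 81 mm ahead of the TCP against 80 expected, so it is centred. Now I'll lower it.

```bash
python3 -m inch '[[[0.1,-0.1,1.5],[0,0,0],0.3],[[0.1,-0.1,3.5],[0,0,0],0.3],[[0.1,-0.1,5.5],[0,0,0],0.3],[[0.1,-0.1,7.5],[0,0,0],0.3],[[0.1,-0.1,9],[0,0,0],0.3],[[0.1,-0.1,10],[0,0,0],0.3],[[0.1,-0.1,10.4],[0,0,0],0.3],[[0.1,-0.1,10.6],[0,0,0],0.3],[[0.1,-0.1,10.6],[0,0,0],0.3],[[0.1,-0.1,10.6],[0,0,0],0.3]]'
python3 - <<'E'
from h import *
s=go([462,238,38],tilt(97,0)); print(s["ft_force"],s["finger_gap"])
E
```

```text
time: 18.7
tool_pos: [462.0, 238.6, 44.2]
tcp_rot: [179.9, 0.0, 97.0]
ft_force: [-0.4, 0.3, -4.8]
finger_gap: 49.5
shift cm [-0.06 -0.01  0.62] rot [0.001 0.    0.   ] at [462.  238.6  44.2] [179.9   0.   97. ] t 18.7 q [ 21.7   6.2 108.5  -0.   65.3  14.7]
[-0.436398    0.3349453  -4.82367502] 49.45163188664923
```

```bash
python3 -m inch '[[[0,0,0.1],[0,0,0],0.3],[[0,0,0.2],[0,0,0],0.3],[[0,0,0.3],[0,0,0],0.3],[[0,0,0.3],[0,0,0],0.3],[[0,0,0.3],[0,0,0],0.3]]';python3 -m inch '[[[0,0,0.05],[0,0,0],0.3],[[0,0,0.1],[0,0,0],0.3],[[0,0,0.15],[0,0,0],0.3],[[0,0,0.15],[0,0,0],0.3]]'
```

```text
time: 19.2
tool_pos: [461.2, 238.2, 40.2]
tcp_rot: [-180.0, 0.0, 97.0]
ft_force: [-0.1, 0.5, -4.8]
finger_gap: 49.5
time: 19.6
tool_pos: [461.2, 238.2, 38.7]
tcp_rot: [-180.0, 0.0, 97.0]
ft_force: [-0.7, -0.2, -4.2]
finger_gap: 49.6
```

```bash
python3 -m inch '[[[0,0,0.05],[0,0,0],0.3],[[0,0,0.1],[0,0,0],0.3],[[0,0,0.1],[0,0,0],0.3]]';python3 -m inch '[[[0,0,0.05],[0,0,0],0.3],[[0,0,0.1],[0,0,0],0.3],[[0,0,0.1],[0,0,0],0.3]]'
```

```text
time: 19.9
tool_pos: [461.2, 238.3, 37.7]
tcp_rot: [-180.0, 0.0, 97.0]
ft_force: [-1.3, -0.1, -5.2]
finger_gap: 49.7
time: 20.2
tool_pos: [461.4, 238.2, 37.5]
tcp_rot: [-180.0, 0.0, 97.0]
ft_force: [-5.0, -3.7, 5.1]
finger_gap: 49.7
```

The tin touched the floor at a TCP height of 37.6, close to the 38.6 predicted. I'll open the jaws and retreat.

```bash
python3 -m inch '[[[0,0,0],[0,0,0],0.6],[[0,0,0],[0,0,0],0.7],[[0,0,0],[0,0,0],0.75],[[0,0,0],[0,0,0],0.75],[[0,0,0],[0,0,0],0.75],[[0,0,-1],[0,0,0],0.75],[[0,0,-3],[0,0,0],0.75],[[0,0,-6],[0,0,0],0.75],[[0,0,-10],[0,0,0],0.75],[[0,0,-15],[0,0,0],0.75],[[0,0,-20],[0,0,0],0.75],[[0,0,-20],[0,0,0],0.75],[[0,0,-20],[0,0,0],0.75]]'
python3 - <<'E'
from h import *
s=telemetry.sense();print(s["ft_force"],s["finger_gap"])
for k in("wrist","side","top"):cv2.imwrite(f"pics/{k}9.png",viewer.snapshot(k)[:,:,::-1])
im=cv2.imread("pics/side9.png")
cv2.imwrite("pics/s9a.png",cv2.resize(im[120:420,270:390],None,fx=2,fy=2,interpolation=cv2.INTER_CUBIC))
a,b=[cv2.imread(f"pics/side{i}.png") for i in"09"]
d=cv2.absdiff(a,b)[120:230,280:385].max(2);print((d>40).sum())
E
```

```text
time: 21.5
tool_pos: [462.5, 238.9, 239.6]
tcp_rot: [179.8, -0.0, 97.0]
ft_force: [-0.5, -0.2, -1.0]
finger_gap: 64.4
[-0.53505777 -0.19598226 -0.95026706] 64.39374759515894
4719
```

View pics/wrist9.png

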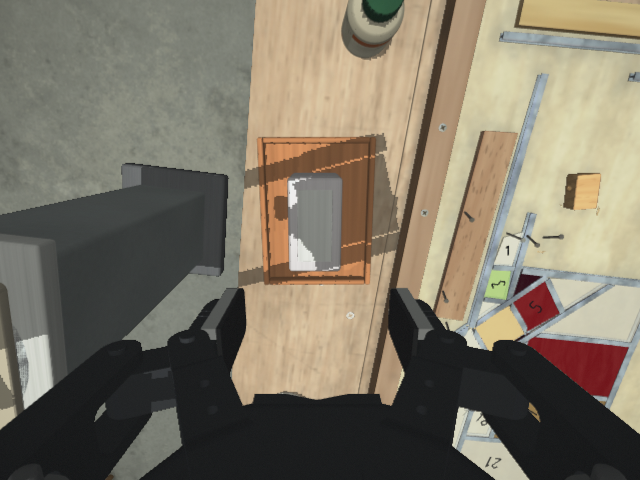

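View pics/side9.png

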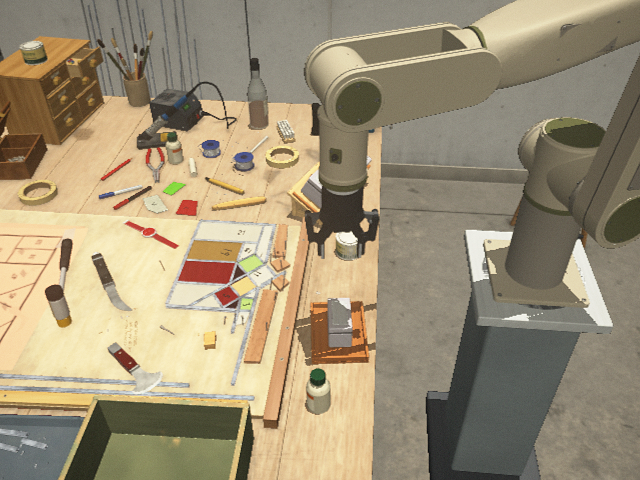

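View pics/top9.png

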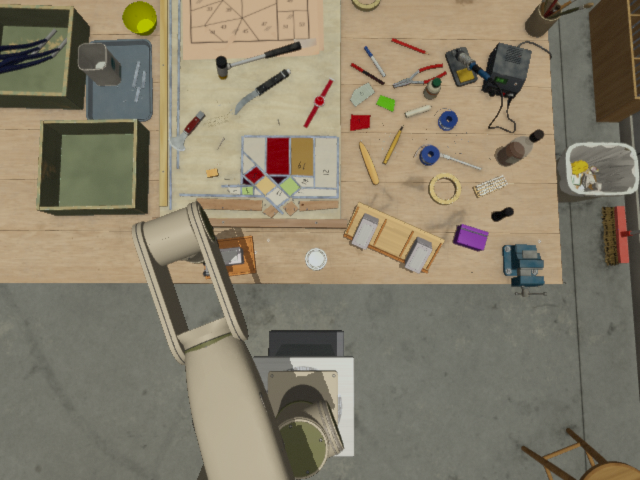

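The wrist view shows the tin upright and square at (315,222) inside the tray (258–384, 138–284). In the top view the can is still at (316,259), and the wrist view shows the bottle upright. The stand holds the left and right tins. I'll compare the right tin and the bystanders by numbers, then hand in.

Run:
```python
from h import *
a,b=[cv2.imread(f"pics/top{i}.png") for i in"09"]
d=cv2.absdiff(a,b).max(2)
for k,(r0,r1,c0,c1) in dict(right=(238,276,408,440),left=(214,252,348,380),can=(245,273,302,330),purple=(222,252,452,492)).items():print(k,(d[r0:r1,c0:c1]>40).sum())
from bench import r
print(r.hand_in())
```

```text
right 1
left 18
can 0
purple 0
the job is handed in; nothing more can be done
None
```

The middle tin holds the ball. It now stands upright near the middle of the tray, and the job was handed in at about 22 s of the 72 s allowed.

- **Right tin:** I lifted it, held it level and tipped it 30°. It weighed about 1.3 N, so it is empty, and I put it back in its bay. In the before/after top view only 1 pixel in its area changed.
- **Middle tin:** Level, it weighed about 4.0 N, and tipped 30° it showed a larger moment. I lowered it until it touched the tray floor, pressing with roughly 9 N, then released it. The wrist camera shows it inside the tray and square with it, about 2 mm or less from the centre I measured.
- **Left tin:** I did not test it, because the loaded tin had already been found. 18 pixels changed in its area, most likely light and shadow from the empty middle bay.
- **Other objects:** The small can and the purple look-alike showed no changed pixels. The small bottle was under the arm in the top view, but it still stands upright in its place in the side and wrist views.

No check failed. The only disagreement was the tray centre: the side view put it about 9 mm further left than the top view, because its outline included the tray's outer wall. I used the top view, and the wrist camera confirmed it.

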